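# Open the nougat box to its stop and pack the last bar

### The job

Open the hinged lid of the clear storage box all the way until it meets its padded stop, and press it there gently but firmly for a moment (about 8 N on the pad), without slamming or straining it. Leave the lid resting against the stop, then lay the whole nougat bar from the pink board flat in the empty half of the box, in line with the bars already there, and leave everything else where it is.

Things in the scene. Friction and masses are not known exactly. Their poses are not given: they have to be found in the camera images.
- box: clear storage box, fixed, open on top under its lid: 140 (x) x 200 (y) x 70 mm high, walls and floor 4 mm. Origin: centre of its underside. The hinge runs along its +x rim, the grip bar is on its -x side. Three nougat bars 115 mm long, 24 mm high lie fixed along x in its +y half (y = 17 to 95 mm); the -y half is empty.
- box_free (a point): point on the box's inner floor (4 mm above the counter) in the middle of the empty half, at y = -40 mm in the box; axes as the box. The empty area is 132 mm along x and 113 mm along y.
- lid (a joint): hinge angle of the lid, rad: 0 closed (level), 1.57 upright, grows as it opens. It meets the stop somewhere between 1.62 and 2.12, different each time. The hinge is stiff (0.28 N m of friction): the lid (0.2 to 0.4 kg) stays where it is left once past about 1 rad.
- hinge (a point): middle of the hinge axis (70 mm above the counter), on the lid. The hinge axis is its y axis. Its axes turn with the lid: at angle 0 they are the box's axes, and the lid panel (6 mm thick, 140 mm long, milky white) runs from here along its -x.
- handle (a point): middle of the lime-green grip bar, round, 10 mm thick, along its y, held at both ends by arms 64 mm apart (clear); 45 mm beyond the lid's free edge, at x = -185, z = +3 mm in the frame of hinge, 73 mm above the counter when closed, 40 mm free between bar and box. Pinched from above it turns between the fingers, so the gripper need not tilt as the lid swings. Axes as hinge.
- stop: steel post of the lid stop, fixed 106 mm behind the hinge axis (box +x), 178 mm high; origin at its foot, axes as the box. From it a thumb screw with a pink rubber pad points at the lid, 165 mm above the counter (meets the lid about 100 mm from the hinge axis); how far it is screwed out is not measured. The pad gives 1 mm per 3 N, up to 8 mm. More than 16 N on it strains the stop.
- board: pink cutting board, fixed, 220 (x) x 160 (y) x 10 mm, with a round lobe on its -x end. Origin: centre of its underside.
- nougat: the whole nougat bar, 80 mm (its x) x 24 (y) x 24 mm, 70 g, cream with red and tan pieces, lying on the board. Origin: centre of its underside, z up.
- piece1: small nougat offcut about 26 mm, on the board; leave it alone. Origin: centre of its underside.
- piece2: small nougat offcut about 30 mm, on the board; leave it alone. Origin: centre of its underside.
- jar: red preserve jar with white cap, 68 mm diameter, 100 mm high; leave it alone. Origin: centre of its underside.
- mug: white mug, 76 mm diameter, 85 mm high; leave it alone. Origin: centre of its underside.
There are look-alikes about, which are no part of the job. Several things have the shape of the nougat; the one meant has the colours described above.

How it is judged:
By the outcome, as a careful person would: the job done as asked, in the order asked, and still so for the second after the job is handed in, with the robot touching nothing.
It also fails if it takes over 72 s, if anything falls off the work surface, if the arm or the gripper's body presses on something with over 40 N, if the wrist force passes 120 N, or if a joint passes its speed limit or range.

### The arm

A 7-joint arm with a two-finger parallel gripper is mounted at the origin on the work surface. World frame = base frame: x ahead of the robot, y to its left, z up, the work surface at z = 0. Lengths are in m, angles in rad, forces in N, time in s.
With the tool pointing down it reaches from about 0.4 to 0.85 m from the base axis. Payload 10.4 kg.
Tool frame: the origin (TCP) lies midway between the tips of the shut fingers; the grasp point (between the pads) lies 19 mm behind it; x points along the fingers, y is the direction in which the jaws open and shut, and the axes are right-handed (so a half turn about x gives the same grasp; the last joint's range is limited). The gripper opens to 85 mm and grips with 20 to 120 N. Pads are 22 mm wide; open, the fingers measure 114 mm over their backs; the gripper's body (76 mm by 85 mm) begins 54 mm behind the grasp point. The pads swing forward as they close: fully open they stand 13 mm farther back than shut.
Start: joints at [-1.175, 0.332, -0.065, 1.46, 0.022, 1.35, -0.088], TCP at [0.254, 0.571, 0.231] pointing down, gripper open.
Joint ranges: [-2.6, 2.6], [-0.5, 2.12], [-1.47, 1.34], [0.16, 2.42], [-1.27, 4.41], [0.06, 2.06], [-2.6, 2.6]. Speed limits (rad/s): [2.22, 2.22, 2.79, 2.79, 3.14, 3.14, 3.14].

### API

Orientations are given as a unit quaternion [w, x, y, z].
In Python, from bench import manip gives the robot as it stands. Calls block until the motion is done:
- manip.reach(position, orientation): joint-space move of the TCP to a pose.
- manip.move_straight(position, rot=None, speed=0.15): straight line of the TCP; rot=None keeps the orientation; speed is the mean speed in m/s.
- manip.move_joints(angles): joint-space move.
- manip.gripper_to(opening, strength=None): opening from 0.0 (shut) to 1.0 (fully open); strength is the grip in N (None keeps the last); returns when the fingers have stopped.
- manip.pause(seconds).
- manip.inverse_kinematics(position, orientation): joint angles nearest the present ones, or None.
- manip.get_state(): the state.
- manip.grab_frame(name): name is "side" or "top" or "wrist"; returns the picture (384x512x3 uint8, red, green, blue); there is no depth.
- manip.camera_info(name): a dict with "camera_matrix" (3x3 intrinsics, pixels), "rvec" (rotation vector, rad) and "tvec" (3), from world to camera coordinates, as OpenCV has them; the wrist camera has in their place "T_tool_cam" (4x4, takes a point from camera to tool coordinates, whose origin is the TCP and whose axes are the tool frame's). Camera axes: x right, y down, z forward; pixel columns grow to the right and rows downward; lengths in m; the calibration is good to about 2 mm. A picture is of the moment at which its call begins: read the wrist's pose just before it. camera_info takes no time and is no camera call.
A pose or a line that the arm cannot do raises manip.PlanningError and nothing moves.
- manip.hand_in(): hands the job in, once; it reports no verdict.
The state is a dict: "time": time; "q": joint angles; "qd": joint speeds; "effort": joint torques, N m; "tool_pos": TCP position; "ee_rot": TCP orientation; "contact_force": force on the tool from outside, world axes, zero at the start; "ft_torque": the same for the moment, N m; "width": opening from 0.0 (shut) to 1.0 (fully open).
Only numpy, scipy, OpenCV 4.12 (cv2) and the standard library are available. Lean on these libraries where they do the work, as an engineer would, in place of code of your own. Each camera call takes 0.05 s, during which the arm holds its last target. There are 200 camera calls.

## Working session

There is one attempt and no reset: what is moved stays moved. The work goes in short steps, each a Python script; the robot and the scene stay as the last script left them, time stands still between calls to the robot, and variables do not carry over. Pictures are saved under pics/ and viewed, about 8 in all and at most 12, crops included, and the job is handed in when it is done.

```bash
mkdir -p pics; ls
python3 - <<'E'
from bench import manip
import cv2
for n in ("top","side"):
    im=manip.grab_frame(n); cv2.imwrite(f"pics/{n}0.png",cv2.resize(im[...,::-1],(800,600),interpolation=cv2.INTER_CUBIC))
    print(n,manip.camera_info(n))
print(manip.camera_info("wrist")); print(manip.get_state())
E
```

```text
pics
top {'camera_matrix': array([[447.67671321,   0.        , 256.70902318],
       [  0.        , 447.67671321, 190.6626    ],
       [  0.        ,   0.        ,   1.        ]]), 'rvec': array([ 2.24500528, -1.95249214,  0.19718821]), 'tvec': array([-0.07998175,  0.58261213,  1.07273298])}
side {'camera_matrix': array([[400.56638724,   0.        , 256.48343326],
       [  0.        , 400.56638724, 186.90672503],
       [  0.        ,   0.        ,   1.        ]]), 'rvec': array([ 2.33091075, -0.61503834,  0.24153392]), 'tvec': array([-0.52197672,  0.25199455,  0.82456126])}
{'camera_matrix': array([[278.78748794,   0.        , 254.31047853],
       [  0.        , 278.78748794, 193.57506653],
       [  0.        ,   0.        ,   1.        ]]), 'T_tool_cam': array([[-6.75347760e-04, -2.65948874e-01,  9.63986898e-01,
        -1.42870638e-01],
       [ 9.99999403e-01,  6.48187903e-04,  8.79402201e-04,
        -2.66950553e-04],
       [-8.58720671e-04,  9.63986917e-01,  2.65948277e-01,
        -6.76477458e-02],
       [ 0.00000000e+00,  0.00000000e+00,  0.00000000e+00,
         1.00000000e+00]])}
{'time': 0.1, 'q': array([-1.17456452,  0.33282526, -0.06466965,  1.46086328,  0.02160075,
        1.34989386, -0.08849212]), 'qd': array([ 1.22602776e-05, -1.16458715e-03, -7.01936112e-04, -3.80332629e-03,
        3.55077951e-04,  7.57228755e-04,  1.05214114e-03]), 'effort': array([ 1.95397530e-03, -6.26739693e+01,  4.93513397e-02, -3.92428386e+01,
        1.62753998e-02,  6.89984387e-03, -8.09875542e-05]), 'tool_pos': array([0.25406615, 0.57066146, 0.23058222]), 'ee_rot': array([ 0.69158681,  0.14654774,  0.69172926, -0.14745198]), 'contact_force': array([-0.13884997,  0.47182609, -0.50197129]), 'ft_torque': array([0.00846218, 0.02142012, 0.01940755]), 'width': 0.9996067778993385}
```

View pics/top0.png

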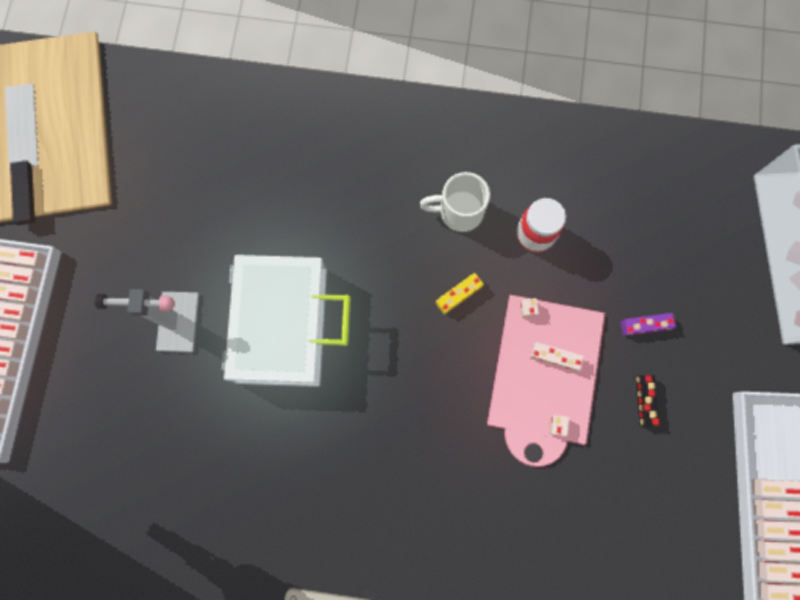

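View pics/side0.png

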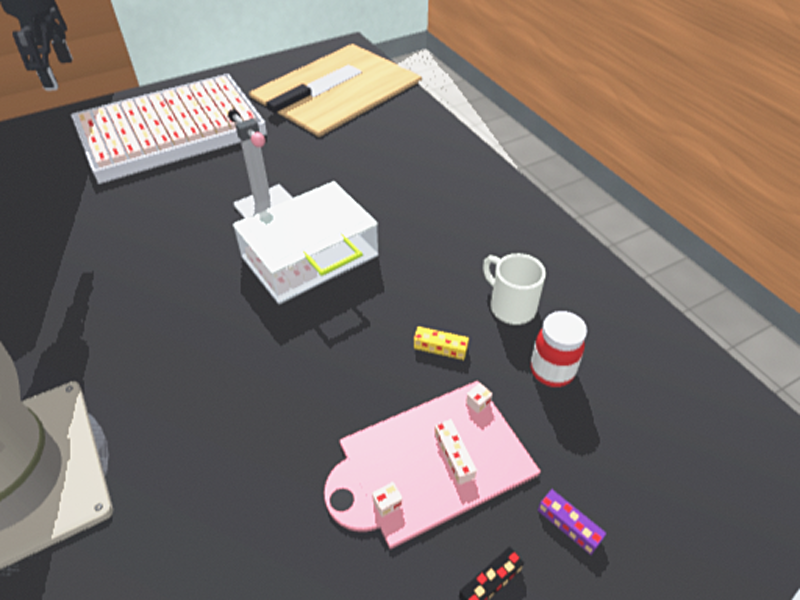

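Top view: the box is at about (275,320), with the lime bar at (346,320) and the stop and pad at (165,302). Candidates with the nougat shape are yellow (460,293), cream on the board (557,356), purple (650,324) and black (648,400). Only the one on the board is cream with red and tan pieces. I'll confirm it in an enlarged crop and get the lid corners too.

```bash
cat > h.py <<'E'
from bench import manip
import numpy as np, cv2
from scipy.spatial.transform import Rotation as R
def cam(n):
    if n=="wrist":
        c=manip.camera_info(n); s=manip.get_state(); T=np.eye(4)
        w,x,y,z=s["ee_rot"]; T[:3,:3]=R.from_quat([x,y,z,w]).as_matrix(); T[:3,3]=s["tool_pos"]
        W=np.linalg.inv(T@c["T_tool_cam"]); return c["camera_matrix"],W[:3,:3],W[:3,3]
    c=manip.camera_info(n); return c["camera_matrix"],cv2.Rodrigues(c["rvec"])[0],c["tvec"]
def proj(C,P):
    K,Rm,t=C; p=(np.atleast_2d(P)@Rm.T+t)@K.T; return p[:,:2]/p[:,2:]
def unproj(C,uv,z):
    K,Rm,t=C; uv=np.atleast_2d(uv).astype(float); d=np.c_[uv,np.ones(len(uv))]@np.linalg.inv(K).T@Rm; o=-Rm.T@t
    return o+d*((z-o[2])/d[:,2])[:,None]
def save(im,name): cv2.imwrite("pics/"+name,im[...,::-1])
def down(yaw):  # tool x down, tool y (jaw axis) at yaw in world xy
    y=np.array([np.cos(yaw),np.sin(yaw),0]); x=np.array([0,0,-1.]); q=R.from_matrix(np.c_[x,y,np.cross(x,y)]).as_quat(); return q[[3,0,1,2]]
E
python3 - <<'E'
from h import *
a=manip.grab_frame("top"); b=manip.grab_frame("side"); C=cam("top");S=cam("side")
k=.64
for n,u,z in [("lid",[(235,257),(322,258),(320,384),(225,380)],.076),("bar",[(348,297),(346,344)],.073),("board",[(512,296),(604,312),(586,444),(488,424)],.01),("nougat",[(557,356)],.034),("pad",[(166,302)],.165),("yel",[(460,293)],.024),("base",[(165,292),(200,293),(195,352),(156,350)],0.0),("jar",[(546,217)],.1),("mug",[(466,195)],.085)]:
    print(n,unproj(C,np.array(u)*k,z).round(3).tolist())
def mk(x0,y0,im,w,h,f): return cv2.resize(im[y0:y0+h,x0:x0+w],(w*f,h*f),interpolation=cv2.INTER_CUBIC)
o=np.zeros((600,800,3),np.uint8)
o[:400,:480]=mk(138,155,a,96,80,5)[:400]   # top box
o[:400,480:800]=mk(330,215,a,64,80,5)      # nougat
o[400:600,:400]=mk(145,115,b,100,50,4)[:200]
save(o,"c1.png")
E
```

```text
lid [[0.615, 0.277, 0.076], [0.632, 0.137, 0.076], [0.432, 0.107, 0.076], [0.417, 0.255, 0.076]]
bar [[0.575, 0.086, 0.073], [0.5, 0.077, 0.073]]
board [[0.628, -0.182, 0.01], [0.622, -0.338, 0.01], [0.4, -0.327, 0.01], [0.41, -0.166, 0.01]]
nougat [[0.533, -0.262, 0.034]]
pad [[0.513, 0.339, 0.165]]
yel [[0.618, -0.094, 0.024]]
base [[0.555, 0.406, 0.0], [0.562, 0.346, 0.0], [0.461, 0.334, 0.0], [0.455, 0.4, 0.0]]
jar [[0.743, -0.211, 0.1]]
mug [[0.768, -0.08, 0.085]]
```

View pics/c1.png

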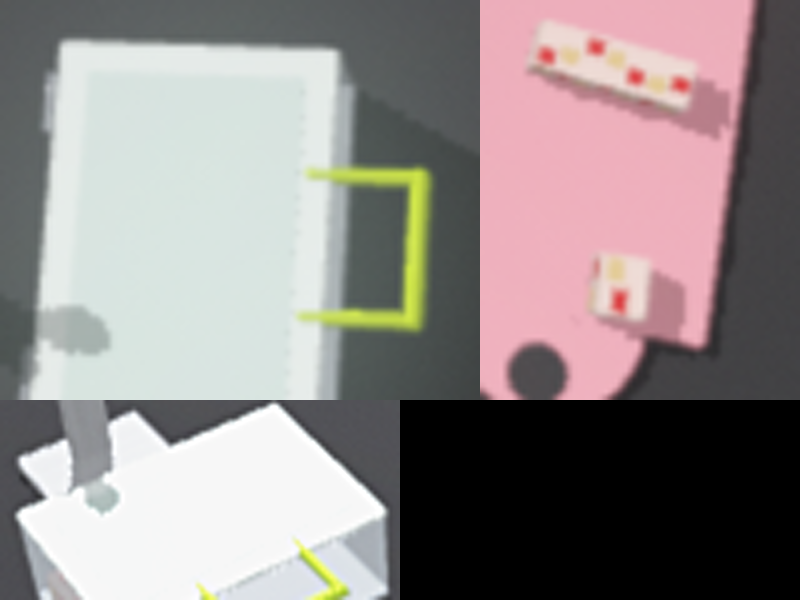

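The crop confirms it: the cream bar with red and tan pieces on the pink board is the target, and the lid corners and lime bar are clear. The lid measures 141 x 202 mm, which matches the given size. Next I fit the box pose and plan the handle grasp.

Run:
```python
from h import *
from scipy.optimize import least_squares
C=cam("top");S=cam("side")
L=[[70,-100,76],[-70,-100,76],[-70,100,76],[-115,-32,73],[-115,32,73]]
uT=[(150,163.4),(206,164.6),(204.8,245.8),(222.2,190.2),(220.4,219)]
LS=[[70,-100,76],[-70,-100,76],[70,100,76]]; uS=[(213.75,116.25),(241.5,143.25),(149.25,143.25)]
def W(p,l):
    l=np.array(l)/1000.; c,s=np.cos(p[2]),np.sin(p[2]); return l@np.array([[c,s,0],[-s,c,0],[0,0,1]])+[p[0],p[1],0]
f=lambda p:np.r_[(proj(C,W(p,L))-uT).ravel(),(proj(S,W(p,LS))-uS).ravel()]
r=least_squares(f,[.524,.195,1.69],loss="soft_l1"); print(r.x,f(r.x).reshape(-1,2).round(1).tolist())
# nougat
im=manip.grab_frame("top")[215:255,335:385].astype(int)
m=((im[...,1]>im[...,0]-45)&(im.min(2)>150)).astype(np.uint8)
n,l,st,ce=cv2.connectedComponentsWithStats(m);print(st,ce)
uv=np.argwhere(l==1+st[1:,4].argmax())[:,::-1]+[335,215]
P=unproj(C,uv,.034)[:,:2]; print(cv2.minAreaRect((P*1000).astype(np.float32)))
p=r.x; bar=W(p,[-115,0,73]).ravel(); print("bar",bar)
for yaw in (p[2],p[2]-np.pi):
    print(yaw,manip.inverse_kinematics([bar[0],bar[1],.15],down(yaw)),manip.inverse_kinematics(W(p,[70+80,0,210]).ravel(),down(yaw)))
for yaw in (p[2]+np.pi/2,p[2]-np.pi/2):
    print("place",yaw,manip.inverse_kinematics(W(p,[0,-40,10]).ravel(),down(yaw)))
```

```text
[0.52550236 0.19643138 1.68098063] [[0.5, 0.1], [-0.3, 0.4], [-3.4, -1.4], [0.2, 1.9], [0.8, -1.6], [-0.2, 0.2], [-0.0, -0.5], [-0.1, 0.4]]
[[   0    0   50   40 1734]
 [   4    4   34   18  266]] [[25.05305652 20.59630911]
 [20.89473684 12.35338346]]
((533.8544921875, -260.5411376953125), (83.96705627441406, 26.1536808013916), 82.31417083740234)
bar [0.53814793 0.08212876 0.073     ]
1.6809806330190735 [-0.53472881  0.21786205  0.34013691  1.79737491 -0.0794548   1.13967874
  1.51219582] [-0.71415922  0.31941658  0.05454608  1.52332658 -0.01777136  1.29933375
  1.02337924]
-1.4606120205707196 [-0.70664018  0.23061151  0.5392164   1.80583264 -0.12951839  1.14014635
 -1.58546174] [-1.00656818  0.33369352  0.42468585  1.54041367 -0.14060782  1.29781925
 -2.02525521]
place 3.25177695981397 [ 0.46474658  0.92472555 -1.2535064   1.69380843  0.92899517  1.24390205
  2.23925403]
place 0.11018430622417696 [-0.69197342  0.50959498  0.34263843  1.75724257 -0.20902519  0.91053942
 -0.15054684]
```

Run:
```python
from h import *
p=[.5255,.1964,1.681]; bar=np.array([.538,.082])
manip.gripper_to(0.4,40)
manip.reach([bar[0],bar[1],.15],down(1.681))
C=cam("wrist"); im=manip.grab_frame("wrist").copy()
g=(im[...,1].astype(int)-im[...,2]>60)&(im[...,1]>120)
save(np.where(g[...,None],im,im//1),"w1.png")
bx=np.array([np.cos(1.681),np.sin(1.681)]);by=np.array([-bx[1],bx[0]])
uv=np.argwhere(g)[:,::-1]; P=unproj(C,uv,.073)[:,:2]-p[:2]; a=P@bx;b=P@by
print(len(a),"lo",np.percentile(a,[1,50,99]),np.percentile(b,[1,50,99]))
# bar angle: points within outer part
k=(a<np.percentile(a,1)+.012)&(abs(b)<.025); print(k.sum(),np.polyfit(b[k],a[k],1),a[k].min(),a[k].max())
s=manip.get_state();print(s["time"],s["tool_pos"],s["contact_force"],s["width"])
```

```text
3707 lo [-0.29030034 -0.11740219 -0.05805428] [-0.05950771 -0.01965936  0.04015498]Traceback (most recent call last):
  File "<stdin>", line 12, in <module>
    raise TypeError("expected non-empty vector for x")
TypeError: expected non-empty vector for x
```

View pics/w1.png

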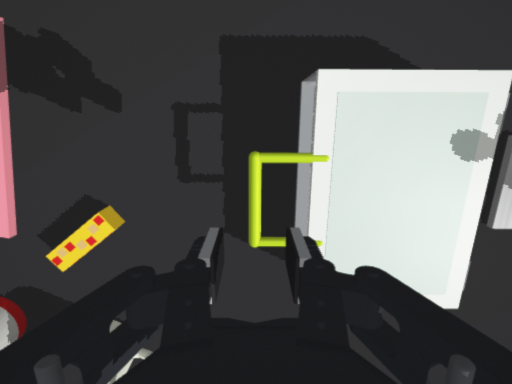

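The wrist view shows the lime bar at column 255, rows 155–245, lined up between the open fingers (cols 213–290). The yellow look-alike at (85,240) spoiled the colour mask, so I'll restrict the mask and then descend.

Run:
```python
from h import *
p=[.5255,.1964,1.681]
C=cam("wrist"); im=manip.grab_frame("wrist").astype(int)
g=(im[...,1]-im[...,2]>60)&(im[...,1]>120); g[:,:235]=0; g[:140]=0; g[255:]=0
bx=np.array([np.cos(1.681),np.sin(1.681)]);by=np.array([-bx[1],bx[0]])
uv=np.argwhere(g)[:,::-1]; P=unproj(C,uv,.073)[:,:2]-p[:2]; a=P@bx;b=P@by
k=(a<-.108)&(abs(b)<.024); f=np.polyfit(b[k],a[k],1)
mid=(np.percentile(b,.5)+np.percentile(b,99.5))/2
print("extent b",b.min(),b.max(),mid,"bar a",f,a[k].min(),a[k].max())
w=p[:2]+bx*f[1]+by*mid; yaw=1.681-np.arctan(f[0]); print("bar",w,"yaw",yaw)
s=manip.get_state();print(s["time"],s["tool_pos"],s["contact_force"],s["width"])
```

```text
extent b -0.04089850171261858 0.04092042538780459 0.000148046929225161 bar a [ 0.00539852 -0.11366168] -0.11833768700469047 -0.10850843645063366
bar [0.53785345 0.08341154] yaw 1.675601531830304
2.95 [0.53798281 0.08296312 0.15003614] [-0.84364674  0.08181867  0.60801164] 0.4007454079407425
```

```bash
cat >> h.py <<'E'
import json
YAW=1.679; BX=np.array([np.cos(YAW),np.sin(YAW),0]); BY=np.array([-BX[1],BX[0],0]); BC=np.array([.5255,.1969,0])
HB=BC+[0,0,.070]+.07*BX
def handle(t): return HB+BX*(-.185*np.cos(t)+.003*np.sin(t))+np.array([0,0,1])*(.185*np.sin(t)+.003*np.cos(t))
def tang(t): return BX*np.sin(t)+np.array([0,0,np.cos(t)])
def rad(t): return -BX*np.cos(t)+np.array([0,0,np.sin(t)])
def meanF(n=3):
    f=[]
    for _ in range(n): f.append(manip.get_state()["contact_force"]); manip.pause(.02)
    return np.mean(f,0)
def theta(off): 
    d=manip.get_state()["tool_pos"]-off-HB; return np.arctan2(d[2],-d@BX)-np.arctan2(.003,.185)
def step(t,off,b,speed):
    manip.move_straight(handle(t)+off,speed=speed); s=manip.get_state(); F=s["contact_force"]-b
    print("%.2fs th %.3f meas %.3f Ft %.2f Fr %.2f Fy %.2f"%(s["time"],t,theta(off),-F@tang(t),F@rad(t),F@BY)); return -F@tang(t),F@rad(t)
E
python3 - <<'E'
from h import *
print(handle(0))
manip.move_straight([.5379,.0832,.054],speed=.12)
b=meanF(5); s0=manip.get_state(); print(s0["time"],s0["tool_pos"],b)
manip.gripper_to(0.0,30); s=manip.get_state(); print(s["time"],s["width"],s["contact_force"])
off=s["tool_pos"]-handle(0); print("off",off)
json.dump([off.tolist(),b.tolist()],open("s.json","w"))
for t in np.arange(.1,.75,.1):
    ft,fr=step(t,off,b,.08)
    if abs(ft)>15 or abs(fr)>15: print("STOP"); break
E
```

```text
[0.53791916 0.08257256 0.073     ]
3.9833 [0.53854623 0.08332094 0.05488051] [0.36434159 0.09102432 0.19729208]
4.3167 0.10538849163705603 [-1.46223563 -1.24932498  3.65852032]
off [ 0.00030785  0.00071419 -0.01851751]
4.70s th 0.100 meas 0.100 Ft -0.49 Fr 0.61 Fy -0.10
5.08s th 0.200 meas 0.200 Ft 0.07 Fr 2.59 Fy 0.34
5.47s th 0.300 meas 0.299 Ft 0.08 Fr 3.56 Fy 0.75
5.85s th 0.400 meas 0.398 Ft 0.22 Fr 6.02 Fy 1.52
6.23s th 0.500 meas 0.498 Ft 0.40 Fr 7.84 Fy 1.66
6.62s th 0.600 meas 0.597 Ft 0.72 Fr 9.71 Fy 1.98
7.00s th 0.700 meas 0.695 Ft 0.26 Fr 13.40 Fy 3.55
```

Run:
```python
from h import *
off,b=map(np.array,json.load(open("s.json"))); manip.pause(.3)
s=manip.get_state(); F=meanF(5); print(F, F@BX,F@BY, s["ft_torque"], s["effort"].round(2), s["width"])
S=manip.grab_frame("side"); T=manip.grab_frame("top")
o=np.hstack([cv2.resize(S[60:240,100:300],(400,360)),cv2.resize(T[130:280,90:250],(384,360))]); save(o,"l1.png")
```

```text
[-1.51975275 -9.70572578  8.63825519] -9.484841574159892 2.559011863505105 [-2.23896665  0.40996324 -0.05151649] [-5.170e+00 -4.492e+01 -2.300e+00 -3.597e+01 -2.860e+00 -1.480e+00
  3.000e-02] 0.10376025960125301
```

View pics/l1.png

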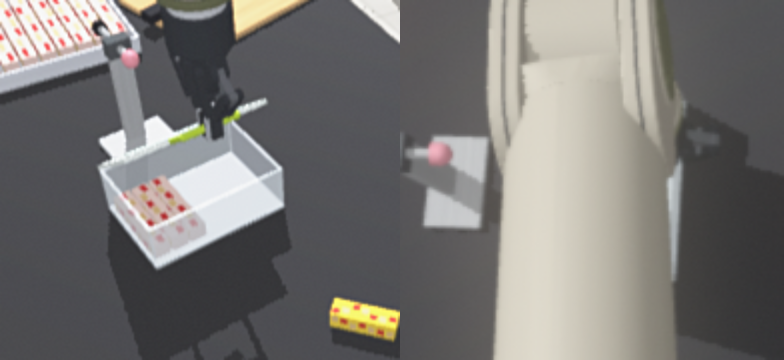

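The lid is swinging at about 40° with the bar held, and the radial load is building up from a small hinge or grasp error. I'll relieve it with a radial correction while continuing.

Run:
```python
from h import *
off,b=map(np.array,json.load(open("s.json")))
t=.7; dr=0
for d in (.001,.001):
    dr+=d; ft,fr=step(t,off+dr*rad(t),b,.05)
    print("dr",dr,"cmd err",manip.get_state()["tool_pos"]-handle(t)-off-dr*rad(t))
    if fr<2: break
json.dump([off.tolist(),b.tolist(),dr],open("s.json","w"))
```

```text
7.73s th 0.700 meas 0.695 Ft 1.13 Fr 7.69 Fy 1.49
dr 0.001 cmd err [ 2.45038403e-04 -1.36682810e-03 -4.31457817e-05]
7.98s th 0.700 meas 0.698 Ft 3.94 Fr 3.58 Fy -0.73
dr 0.002 cmd err [ 7.88948861e-05 -3.41308565e-04 -2.99997453e-04]
```

Run:
```python
from h import *
off,b,dr=json.load(open("s.json")); off=np.array(off);b=np.array(b)
for t in np.arange(.8,1.56,.1):
    ft,fr=step(t,off+dr*rad(t),b,.08); dr+=np.clip(fr*.00015,-.001,.001)
    if abs(ft)>12 or abs(fr)>18: print("STOP"); break
print(dr); json.dump([off.tolist(),b.tolist(),dr],open("s.json","w"))
```

```text
8.37s th 0.800 meas 0.803 Ft 0.45 Fr 7.69 Fy 1.24
8.75s th 0.900 meas 0.905 Ft -0.38 Fr 6.41 Fy 1.14
9.13s th 1.000 meas 1.005 Ft -0.50 Fr 4.23 Fy 1.10
9.52s th 1.100 meas 1.103 Ft 0.72 Fr 2.86 Fy -0.43
9.90s th 1.200 meas 1.202 Ft 0.14 Fr 5.66 Fy -0.35
10.29s th 1.300 meas 1.303 Ft -0.41 Fr 4.82 Fy -1.29
10.68s th 1.400 meas 1.403 Ft -0.07 Fr 2.53 Fy -3.55
11.07s th 1.500 meas 1.503 Ft -0.09 Fr 2.57 Fy -4.46
0.007361592572917582
```

Run:
```python
from h import *
off,b,dr=json.load(open("s.json")); off=np.array(off);b=np.array(b)
t=1.5;hist=[]
while t<2.2:
    t+=.025 if t<1.9 else .012
    ft,fr=step(t,off+dr*rad(t),b,.05); dr+=np.clip(fr*.00015,-.0005,.0005)
    if len(hist)>3 and ft>np.median(hist[-5:])+1.2: print("CONTACT?"); break
    hist.append(ft)
    if abs(ft)>5 or abs(fr)>15: print("STOP"); break
print(dr); json.dump([off.tolist(),b.tolist(),dr,t],open("s.json","w"))
```

```text
11.32s th 1.525 meas 1.526 Ft -0.31 Fr 0.85 Fy -4.37
11.57s th 1.550 meas 1.551 Ft 0.32 Fr -0.05 Fy -5.25
11.82s th 1.575 meas 1.577 Ft -0.59 Fr 0.11 Fy -5.84
12.07s th 1.600 meas 1.603 Ft -1.41 Fr -0.85 Fy -5.62
12.32s th 1.625 meas 1.629 Ft -0.80 Fr 0.61 Fy -5.25
12.57s th 1.650 meas 1.655 Ft -0.45 Fr 0.36 Fy -4.82
12.82s th 1.675 meas 1.681 Ft -0.65 Fr 0.21 Fy -5.34
13.07s th 1.700 meas 1.707 Ft -0.69 Fr 0.07 Fy -6.10
13.32s th 1.725 meas 1.732 Ft -0.80 Fr -0.59 Fy -6.57
13.57s th 1.750 meas 1.758 Ft -0.02 Fr 0.16 Fy -5.45
13.82s th 1.775 meas 1.782 Ft -0.47 Fr -0.94 Fy -6.38
14.07s th 1.800 meas 1.808 Ft -1.32 Fr -1.18 Fy -6.45
14.32s th 1.825 meas 1.833 Ft -0.37 Fr -1.13 Fy -5.64
14.57s th 1.850 meas 1.859 Ft -1.56 Fr -0.28 Fy -6.34
14.82s th 1.875 meas 1.884 Ft -0.70 Fr 0.15 Fy -5.85
15.07s th 1.900 meas 1.909 Ft -0.26 Fr -1.23 Fy -6.08
15.32s th 1.925 meas 1.935 Ft -1.96 Fr -0.67 Fy -5.75
15.57s th 1.937 meas 1.945 Ft -0.24 Fr -0.68 Fy -5.80
15.82s th 1.949 meas 1.956 Ft -0.70 Fr 1.61 Fy -4.30
16.07s th 1.961 meas 1.965 Ft -1.21 Fr -0.92 Fy -4.53
16.32s th 1.973 meas 1.976 Ft -1.13 Fr -2.12 Fy -2.36
16.57s th 1.985 meas 1.987 Ft -0.87 Fr 0.51 Fy -1.63
16.82s th 1.997 meas 1.998 Ft -0.20 Fr 0.35 Fy -0.96
17.07s th 2.009 meas 2.011 Ft -0.49 Fr -0.75 Fy -1.11
17.32s th 2.021 meas 2.023 Ft -1.65 Fr 0.14 Fy -1.02
17.57s th 2.033 meas 2.034 Ft 0.42 Fr -0.37 Fy -1.03
CONTACT?
0.006365732886746128
```

Run:
```python
from h import *
off,b,dr,t=json.load(open("s.json")); off=np.array(off);b=np.array(b)
F=meanF(8)-b; print(-F@tang(t),F@rad(t),F@BY,manip.get_state()["width"])
S=manip.grab_frame("side"); T=manip.grab_frame("top"); w=manip.grab_frame("wrist")
o=np.hstack([cv2.resize(S[40:190,120:270],(450,450)),cv2.resize(w,(350,263))[:450] if 0 else cv2.copyMakeBorder(cv2.resize(w,(350,262)),0,188,0,0,0)]); save(o,"l2.png")
```

```text
-0.7916120923368439 -1.0040816306893594 -0.7216777885048526 0.09860443637324601
```

View pics/l2.png

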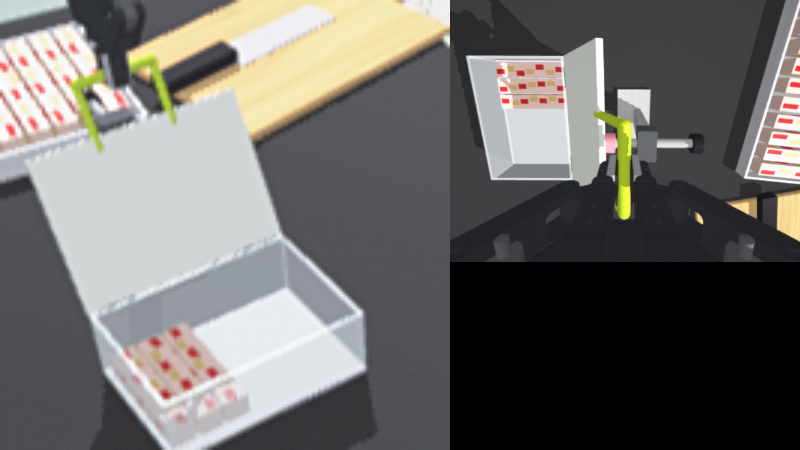

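The side view shows the lid at about 115–120° with the bar still pinched. The wrist view shows the pink pad at (610,142) right by the lid face. I'll continue in fine steps with averaged forces.

```bash
cat >> h.py <<'E'
def fine(t,off,b,dr,sp=.03):
    manip.move_straight(handle(t)+off+dr*rad(t),speed=sp); manip.pause(.1); F=meanF(8)-b; s=manip.get_state()
    print("%.2fs th %.3f meas %.4f Ft %.2f Fr %.2f Fy %.2f"%(s["time"],t,theta(off),-F@tang(t),F@rad(t),F@BY)); return -F@tang(t),F@rad(t),theta(off)
E
python3 - <<'E'
from h import *
off,b,dr,t=json.load(open("s.json")); off=np.array(off);b=np.array(b)
while t<2.2:
    t+=.01; ft,fr,th=fine(t,off,b,dr)
    if ft>1.8 or abs(fr)>12: break
json.dump([off.tolist(),b.tolist(),dr,t],open("s.json","w"))
E
```

```text
18.34s th 2.043 meas 2.0429 Ft -0.08 Fr -0.82 Fy 0.48
18.82s th 2.053 meas 2.0521 Ft 1.98 Fr 0.23 Fy 1.25
```

Run:
```python
from h import *
off,b,dr,t=json.load(open("s.json")); off=np.array(off);b=np.array(b)
while t<2.075:
    t+=.006; ft,fr,th=fine(t,off,b,dr)
    if ft>4.0 or abs(fr)>12: break
json.dump([off.tolist(),b.tolist(),dr,t],open("s.json","w"))
```

```text
19.31s th 2.059 meas 2.0571 Ft 5.56 Fr 1.25 Fy 2.50
```

Run:
```python
from h import *
off,b,dr,t=json.load(open("s.json")); off=np.array(off);b=np.array(b)
manip.pause(.7); F=meanF(10)-b; print("hold",-F@tang(t),F@rad(t),F@BY,theta(off))
while t>2.03:
    t-=.004; ft,fr,th=fine(t,off,b,dr)
    if ft<1.0: break
json.dump([off.tolist(),b.tolist(),dr,t],open("s.json","w"))
```

```text
hold 6.124073844612497 1.4564643762484495 2.2726566441957443 2.0579623239296305
20.66s th 2.055 meas 2.0560 Ft 2.21 Fr -0.34 Fy 0.30
21.14s th 2.051 meas 2.0513 Ft 0.22 Fr -1.01 Fy -0.17
```

Run:
```python
from h import *
manip.gripper_to(.35); p=manip.get_state()["tool_pos"]; print(p)
manip.move_straight(p+[0,0,.09],speed=.12)
manip.reach([.534,-.258,.17],down(-.134)); manip.gripper_to(.6)
C=cam("wrist"); im=manip.grab_frame("wrist").copy(); s=manip.get_state(); print(s["time"],s["tool_pos"],s["q"])
i=im.astype(int); m=((i[...,1]>i[...,0]-45)&(i.min(2)>130)).astype(np.uint8)
uvp=proj(C,[[.534,-.261,.034]])[0]; print("exp",uvp)
S=manip.grab_frame("side")
o=np.zeros((384,800,3),np.uint8); o[:,:512]=im; o[:288,512:]=cv2.resize(S[60:210,120:270],(288,288)); save(o,"n1.png")
n,l,st,ce=cv2.connectedComponentsWithStats(m)
for k in range(1,n):
    if st[k,4]>150: 
        P=unproj(C,np.argwhere(l==k)[:,::-1],.034)[:,:2]; print(st[k],ce[k],cv2.minAreaRect((P*1000).astype(np.float32)))
```

```text
[0.50835634 0.3579012  0.21990268]
25.0333 [ 0.53407253 -0.25788012  0.17001826] [-0.29220328  0.38862487  0.8396196   1.66670758 -0.30469282  1.22335681
  0.4817224 ]
exp [254.9330286  187.56172887]
[449   0  40   7 200] [468.35   2.38] ((740.112548828125, -120.94918823242188), (4.568752288818359, 33.9213981628418), 82.37730407714844)
[423  69  57  35 698] [444.5487106   87.96131805] ((726.97119140625, -186.25296020507812), (52.98231506347656, 21.920198440551758), 42.496360778808594)
[ 480   70   32   77 1618] [499.72682324 106.94746601] ((772.799560546875, -218.143310546875), (28.710763931274414, 72.05550384521484), 6.14902400970459)
[420 105  46  42 651] [435.67895545 122.66820276] ((720.913818359375, -226.64358520507812), (25.826507568359375, 58.094390869140625), 27.59121322631836)
[304 111  36  33 648] [323.46296296 126.36882716] ((606.518310546875, -209.6226043701172), (29.131959915161133, 25.98284339904785), 12.225680351257324)
[ 243  148   25   79 1535] [254.76677524 186.1713355 ] ((533.6930541992188, -261.96917724609375), (82.91193389892578, 24.28858757019043), 81.77702331542969)
[137 198  38  31 782] [156.73785166 213.17007673] ((426.17803955078125, -274.9161682128906), (37.98489761352539, 30.1650447845459), 0.4063093662261963)
[176 229  26  41 416] [188.39903846 248.07932692] ((451.794921875, -318.8617248535156), (52.714637756347656, 15.721343994140625), 62.16921615600586)
[307 229  27  41 409] [320.25672372 247.94376528] ((596.9312133789062, -337.9720764160156), (15.449568748474121, 52.32929611206055), 13.830780982971191)
```

View pics/n1.png

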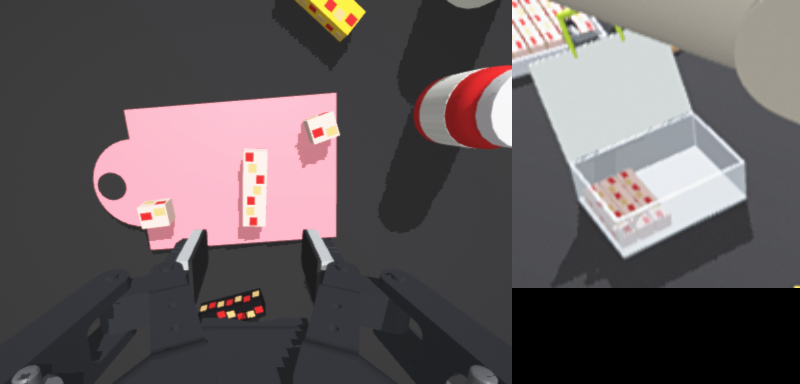

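Wrist view: the nougat is at (254,187), square between the fingers. The offcuts at (323,126) and (157,213) are clear, and the inset shows the lid still open. I pick the nougat next.

Run:
```python
from h import *
q=down(-.143)
manip.reach([.5337,-.2605,.09],q); manip.move_straight([.5337,-.2605,.012],speed=.1)
b=meanF(3); manip.gripper_to(0,30); s=manip.get_state(); print(s["time"],s["width"]*85,b,s["contact_force"],s["tool_pos"])
manip.move_straight([.5337,-.2605,.2],speed=.18); s=manip.get_state(); print(s["width"]*85,s["contact_force"])
P=BC-.006*BX-.040*BY; print(P)
manip.reach([P[0],P[1],.2],down(YAW-np.pi/2)); s=manip.get_state(); print(s["time"],s["q"],s["tool_pos"],s["width"])
o=np.hstack([manip.grab_frame("wrist"),cv2.resize(manip.grab_frame("side")[60:210,120:270],(288,384))]); save(o,"p1.png")
```

```text
26.8417 23.270496747659333 [ 0.27822322  0.05669656 -0.02678824] [-0.44864033  0.85622817  5.16556455] [ 0.5341479  -0.26058316  0.01256141]
23.046690597799323 [-0.45597534  0.01762418 -0.86303675]
[0.56591402 0.1952548  0.        ]
29.7083 [-1.11604867  0.3949018   0.91279278  1.61722547 -0.32204348  1.28889794
 -0.04417633] [0.5663936  0.19352433 0.20015501] 0.2744240425105455
```

View pics/p1.png

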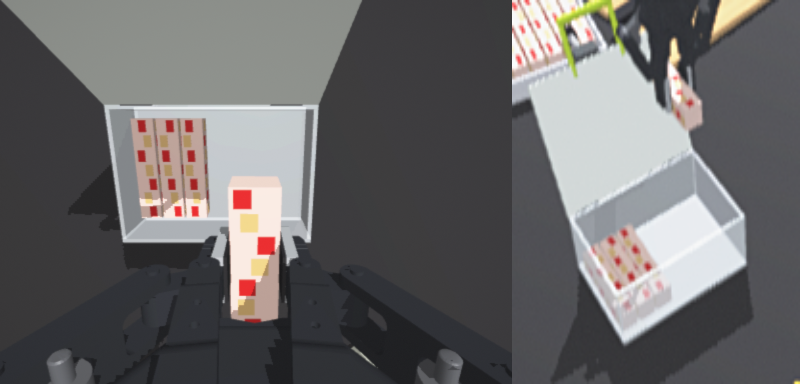

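The nougat is held level and aligned over the empty half, with the lid still open. I lower it now.

Run:
```python
from h import *
P=BC-.006*BX-.040*BY
manip.move_straight([P[0],P[1],.03],speed=.12); b=meanF(5); print(b)
z=.012
while z>.0045:
    manip.move_straight([P[0],P[1],z],speed=.03); F=meanF(3)-b; print(z,manip.get_state()["tool_pos"],F)
    if F[2]>2 or np.linalg.norm(F)>6: break
    z-=.001
manip.gripper_to(.48); print(manip.get_state()["contact_force"])
manip.move_straight([P[0],P[1],.25],speed=.12)
manip.reach([.40,-.02,.30],down(YAW-np.pi/2))
s=manip.get_state(); print(s["time"],s["tool_pos"],s["contact_force"])
T=manip.grab_frame("top");S=manip.grab_frame("side")
save(np.hstack([cv2.resize(S[60:210,120:270],(400,400)),cv2.resize(T[140:270,80:210],(400,400))]),"f1.png")
```

```text
[ 0.17936216  0.01915509 -0.84331695]
0.012 [0.56604922 0.19527342 0.0121468 ] [-0.20391912  0.46602844  0.6218307 ]
0.011 [0.56591379 0.19528448 0.01103196] [-0.25344637 -0.24204698  0.83608379]
0.009999999999999998 [0.56588904 0.19521032 0.00995227] [0.09552411 0.22909027 0.36170759]
0.008999999999999998 [0.5659097  0.19521512 0.00896399] [-0.22789097 -0.13155939 -0.18030804]
0.007999999999999997 [0.56588994 0.1952555  0.00797031] [-0.12650778  0.03469204  0.63215429]
0.006999999999999997 [0.56590692 0.19522173 0.00699316] [0.02726036 0.56787349 0.14352147]
0.005999999999999997 [0.56606699 0.19528409 0.00656988] [-2.59201946 -0.47751028  7.1730444 ]
[-4.48862062 -1.20521063  2.77849037]
37.6333 [ 0.4002916  -0.0192078   0.30006838] [ 0.02362785  0.50783359 -0.44830937]
```

View pics/f1.png

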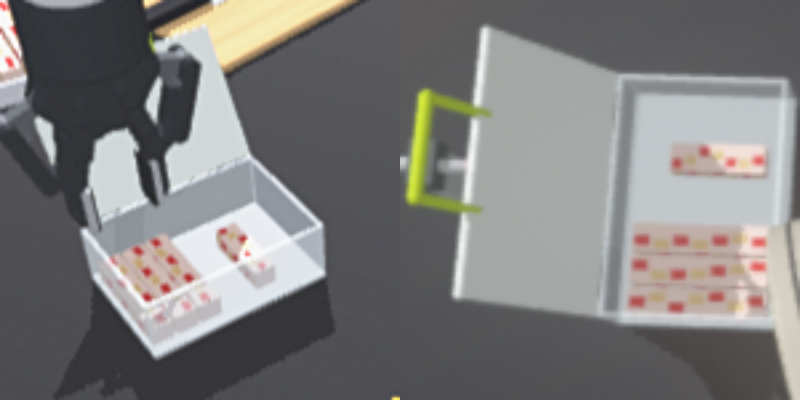

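Run:
```python
from bench import manip
manip.pause(.3); print(manip.hand_in(), manip.get_state()["time"])
```

```text
the job is handed in; nothing more can be done
the job is handed in; nothing more can be done
```

The lid is open against its padded stop and the nougat bar lies flat in the empty half of the box. I handed the job in at about 38 s of the 72 s allowed.

**Lid:** I swung it open by the bar and met the stop at about 2.04 rad. I then pressed for about 1 s with about 6 N at the bar. I put the pad force at about 9 N, but hinge friction makes that uncertain: it could be 8–12 N, and stayed below the 16 N that strains the stop. I eased the bar force to nearly zero before letting go.

**Nougat:** I picked the cream bar with red and tan pieces from the pink board, passing over the yellow, purple and black look-alikes. The final pictures show it in the empty half, parallel to the other bars and about 6–10 mm towards the grip-bar side.

**Last checks:**
- **Lid after release:** it looked unmoved in the last pictures. The pad touching the lid could not be seen directly then, so that rests on the forces at release.
- **Other objects:** I did not touch the two offcuts, the jar or the mug, but I took no closing picture of that area.
- **Forces:** the readings were noisy. While opening, a sideways load on the bar reached about 13 N and I corrected the path to relieve it. When the nougat touched the box floor the reading was about 7 N.

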